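Nest the picked medicines for dispatch

TASK

Pack the four picked medicines for dispatch: set each one into the cardboard nest whose recess has its shape and size - the slim carton, the broad carton, the large jar and the small jar - upright and flat on the floor of the recess. Set them down rather than dropping them, and do not push away or knock over the tape roll and the date stamp that stand among them.

Things in the scene. Friction and masses are not known exactly. Their poses are not given: they have to be found in the camera images.
- slim_carton_mid (a point): the centre (half-way up, 24 mm over its underside) of the long slim white medicine carton, 120 mm long (its x) x 36 mm wide (its y) x 48 mm high (its z), loose, 50 to 100 g. Grip it across its 36 mm width.
- broad_carton_mid (a point): the centre (half-way up, 24 mm over its underside) of the shorter, broader white medicine carton, 84 mm long (its x) x 54 mm wide (its y) x 48 mm high (its z), loose, 75 to 155 g. Grip it across its 54 mm width.
- large_jar_mid (a point): the centre (half-way up, 33 mm over its underside) of the large round white pill jar, upright, 60 mm in diameter and 66 mm high, its top 18 mm a screw cap 2 mm narrower; z is its axis; loose, 95 to 200 g.
- small_jar_mid (a point): the centre (half-way up, 30 mm over its underside) of the small round white pill jar, upright, 40 mm in diameter and 60 mm high, its top 18 mm a screw cap 2 mm narrower; z is its axis; loose, 40 to 85 g.
- slim_nest: brown cardboard board 8 mm thick, fixed to the bench, 150 (its x) x 66 (its y) mm, with one long narrow recess in its middle (136 mm along x by 52 mm along y, 6 mm deep, grey floor). Origin: centre of the underside, on the bench; recess floor 2 mm, flat rim 8 mm above it: keep the fingertips above the rim. It belongs to the slim carton, its length along x, either way round, 8 mm to spare on every side.
- broad_nest: brown cardboard board 8 mm thick, fixed to the bench, 114 (its x) x 84 (its y) mm, with one broad rectangular recess in its middle (100 mm along x by 70 mm along y, 6 mm deep, grey floor). Origin: centre of the underside, on the bench; recess floor 2 mm, flat rim 8 mm above it: keep the fingertips above the rim. It belongs to the broad carton, its length along x, either way round, 8 mm to spare on every side.
- large_nest: brown cardboard board 8 mm thick, fixed to the bench, 92 x 92 mm, with one large round recess in its middle (76 mm in diameter, 6 mm deep, grey floor). Origin: centre of the underside, on the bench; recess floor 2 mm, flat rim 8 mm above it: keep the fingertips above the rim. It belongs to the large jar, 8 mm to spare all round.
- small_nest: brown cardboard board 8 mm thick, fixed to the bench, 72 x 72 mm, with one small round recess in its middle (56 mm in diameter, 6 mm deep, grey floor). Origin: centre of the underside, on the bench; recess floor 2 mm, flat rim 8 mm above it: keep the fingertips above the rim. It belongs to the small jar, 8 mm to spare all round.
- tape_roll_mid (a point): the centre (half-way up) of a loose roll of tan packing tape lying flat, an open ring 88 mm in outer and 68 mm in inner diameter, 40 mm high, 120 g. A bystander: leave it where it is.
- date_stamp_mid (a point): the centre (half-way up, 33 mm over the bench) of a loose hand stamp standing upright: black foot 52 x 32 x 22 mm with a dark wooden grip (24 mm thick at most) on it, 66 mm high in all, 80 g. A bystander: leave it where it is.
Not all that is in view belongs to the job. What is shaped like the part that bears large_jar_mid but red is not meant. What is shaped like the part that bears broad_carton_mid but purple is not meant.

How it is judged:
By the outcome, as a careful person would: the job done as asked, in the order asked, and still so for the second after the job is handed in, with the robot touching nothing.
It also fails if it takes over 112 s, if anything falls off the work surface, if the arm or the gripper's body presses on something with over 40 N, if the wrist force passes 120 N, or if a joint passes its speed limit or range.

ROBOT

A 6-joint arm with a two-finger parallel gripper is mounted at the origin on the work surface. World frame = base frame: x ahead of the robot, y to its left, z up, the work surface at z = 0. Lengths are in m, angles in rad, forces in N, time in s.
With the tool pointing down it reaches from about 0.375 to 0.975 m from the base axis. Payload 3.8 kg.
Tool frame: the origin (TCP) lies on the centre line of the jaws, within the pads' length; the fingertips stand 14 mm ahead of it and the grasp point (between the pads) lies 5 mm behind it; z points along the fingers, y is the line along which they close (so a half turn about z gives the same grasp; the last joint's range is limited). The gripper opens to 85 mm and grips with 20 to 120 N. Pads are 22 mm wide; open, the fingers measure 114 mm over their backs; the gripper's body (76 mm by 85 mm) begins 54 mm behind the grasp point. The pads swing forward as they close: fully open they stand 13 mm farther back than shut.
Start: joints at [-1.3, 0.264, 1.604, -0, 1.274, -0.037], TCP at [0.204, -0.643, 0.245] pointing down, gripper open.
Joint ranges: [-2.63, 2.63], [-0.94, 2.18], [0.31, 2.57], [-1.31, 4.45], [0, 2.66], [-2.55, 2.55]. Speed limits (rad/s): [2.57, 2.57, 3.14, 3.14, 3.14, 3.14].

INTERFACE

Orientations are given as a rotation vector (axis times angle).
In Python, from workcell import bot, eyes, spot_in gives the robot as it stands.
- The arm moves only by the tool carry_out, never from a script. Its argument "series" is text: rows parted by semicolons, each of 4 numbers parted by spaces: the shift along the world's x, y, z in m, then the turn about the world's z in degrees. In form: tx ty tz roll; .... A call has 1 to 20 rows; each row shifts and turns the commanded pose from where the row before left it; what a row does not reach is not made up. A row lasts 1/8 s, in which the tool goes at most 62.5 mm and 10.7 degrees, less where a joint would pass 70% of its speed; a pose out of reach is approached as far as the arm can. A call is refused whole if a number of a shift passes 0.0625 or a number of a turn 10.7, either way. A call with a gripper value outside its range is refused whole. "jaw" is the gripper command: -1 is shut, 1 is fully open, values between are in proportion, set as the call begins (left out, the last holds). The fingers move at their own pace and stop on an object; "grip_force" is the grip in N (left out, the last holds). Time passes only in rows, so rows that do not move let the fingers close. It gives the time, the measured TCP pose, the force, the opening and the grip force at its end, in the units of the state.
- bot.read_state(): the state, without advancing time (a new reading comes with each control period).
- eyes.read_camera(name): name is "scene" or "top" or "wrist"; returns (picture, depth): 420x560x3 uint8, blue, green, red; 420x560 float32, m along the optical axis (not along the pixel's ray), 0 where there is no reading.
- eyes.get_calibration(name): a dict with "K" (3x3 intrinsics, pixels), "position" and "rotation" of the camera in the world; the wrist camera has in their place "T_tool_cam" (4x4, takes a point from camera to tool coordinates, whose origin is the TCP and whose axes are the flange's). Camera axes: x right, y down, z forward; pixel columns grow to the right and rows downward; lengths in m; the calibration is good to about 2 mm. A picture is of the moment at which its call begins: read the wrist's pose just before it. get_calibration takes no time and is no camera call.
- bot.finish_job(): hands the job in; it is judged then, once.
Trained networks look in the newest picture that a camera, given by its name, has taken for a name from the list of things; names that differ only in an ending like _2 or _b are one class to them, and where a whole thing is asked for, a point or a joint stands for the part that bears it (a point fixed in the world has none). Each returns a list of dicts, best first, with "score" (0 to 1); they miss things now and then, are a little off and sometimes report something else, mostly with a low value. They report only what shows in the picture. A call takes as long as a camera call. They do not tell look-alikes from the thing itself.
- spot_in(camera, target): "rect" ([centre column, centre row, width, height] in pixels, round what is visible of it).
The state is a dict: "time": time; "q": joint angles; "joint_vel": joint speeds; "joint_torque": joint torques, N m; "tool_pos": TCP position; "tcp_rot": TCP orientation; "wrist_force": force on the tool from outside, world axes, zero at the start; "torque": the same for the moment, N m; "width": opening from 0.0 (shut) to 1.0 (fully open); "grip_force": force on a finger pad.
Only numpy, scipy, OpenCV 4.12 (cv2) and the standard library are available. Lean on these libraries where they do the work, as an engineer would, in place of code of your own. Each camera call takes 0.05 s, during which the arm holds its last target. There are 200 camera calls.

## Working session

There is one attempt and no reset: what is moved stays moved. The work goes in short steps, Python scripts to look and compute and a tool call to move; the robot and the scene stay as the last step left them, time stands still between calls to the robot, and variables do not carry over. Pictures are saved under pics/ and viewed, at most 14 in all, crops included, and the job is handed in when it is done.

Besides the shell and the picture viewer there is one more tool, called after "Emit:" by a JSON object that holds its "fn" and its "kwargs", one argument or row to a line. carry_out: Moves the arm, as the interface text tells. Its arguments: {"type":"object","properties":{"series":{"type":"string"},"jaw":{"type":"number"},"grip_force":{"type":"number"}},"required":["series"]}

```bash
ls; mkdir -p pics; python3 - <<'E'
from workcell import bot, eyes, spot_in
import cv2, numpy as np
for n in ["scene","top"]:
    p,d=eyes.read_camera(n); cv2.imwrite(f"pics/{n}0.png",p); np.savez(f"{n}0.npz",p=p,d=d)
    c=eyes.get_calibration(n); print(n,c)
print(eyes.get_calibration("wrist")); print(bot.read_state())
E
```

```text
pics
scene {'K': array([[447.10152106,   0.        , 279.38494283],
       [  0.        , 447.10152106, 202.03874382],
       [  0.        ,   0.        ,   1.        ]]), 'position': array([1.29317325, 0.03369054, 0.88440852]), 'rotation': array([-1.78908506, -1.80171992,  0.70916579])}
top {'K': array([[384.01164293,   0.        , 275.8952827 ],
       [  0.        , 384.01164293, 207.94407413],
       [  0.        ,   0.        ,   1.        ]]), 'position': array([0.37809035, 0.00197755, 1.0335217 ]), 'rotation': array([-2.1474402 ,  2.14674319, -0.1966752 ])}
{'K': array([[304.44508327,   0.        , 281.93504852],
       [  0.        , 304.44508327, 212.19128709],
       [  0.        ,   0.        ,   1.        ]]), 'T_tool_cam': array([[-1.17108909e-03, -9.58277632e-01, -2.85836683e-01,
         7.18154146e-02],
       [ 9.99998516e-01, -7.60967658e-04, -1.54587950e-03,
        -7.36997525e-04],
       [ 1.26386928e-03, -2.85838069e-01,  9.58277100e-01,
        -1.29284543e-01],
       [ 0.00000000e+00,  0.00000000e+00,  0.00000000e+00,
         1.00000000e+00]])}
{'time': 0.1, 'q': array([-1.29988971e+00,  2.64748804e-01,  1.60526247e+00, -2.75943392e-05,
        1.27370196e+00, -3.68879698e-02]), 'joint_vel': array([ 0.00096313, -0.00025058, -0.00159021, -0.0002469 , -0.00090818,
        0.00068306]), 'joint_torque': array([ 6.35240813e-04, -5.16706932e+01, -3.68590343e+01, -4.30509363e-05,
        6.36334356e-03, -5.57358806e-05]), 'tool_pos': array([ 0.20432133, -0.64265693,  0.24402514]), 'tcp_rot': array([-3.10238257e+00, -4.81266564e-01,  4.29731035e-04]), 'wrist_force': array([-0.61646997, -0.38217864,  0.25242658]), 'torque': array([-0.06403578,  0.00526837,  0.04095765]), 'grip_force': 0.0, 'width': 1.0000068531743886}
```

View pics/top0.png

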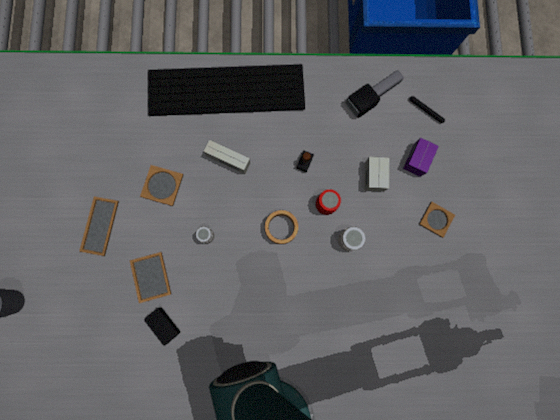

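View pics/scene0.png

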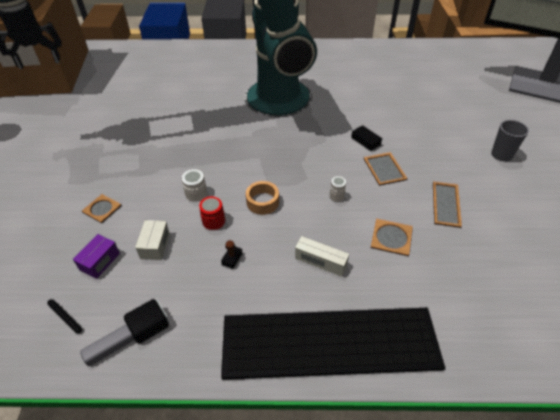

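The top view shows everything: slim carton (227,156), broad carton (378,173), large jar (353,238), small jar (204,235). Nests: slim (99,227), broad (151,277), large (161,186), small (437,219). Bystanders and look-alikes: tape (281,227), stamp (305,160), red jar (328,201), purple carton (422,156).

```bash
cat > h.py <<'E'
import numpy as np, cv2
from scipy.spatial.transform import Rotation as R
def cloud(d,c):
    v,u=np.mgrid[:420,:560]; K=c["K"]
    P=np.stack([(u-K[0,2])/K[0,0]*d,(v-K[1,2])/K[1,1]*d,d],-1)
    return P@R.from_rotvec(c["rotation"]).as_matrix().T+c["position"]
def rect(P):
    (cx,cy),(w,h),a=cv2.minAreaRect((P[:,:2]*1000).astype(np.float32))
    if w<h: w,h,a=h,w,a+90
    return f"centre {cx:.1f} {cy:.1f} size {w:.0f}x{h:.0f} ang {(a+90)%180-90:.1f}"
E
python3 - <<'E'
from h import *
from workcell import eyes
z=np.load("top0.npz"); p,d=z["p"],z["d"]; c=eyes.get_calibration("top"); P=cloud(d,c)
hsv=cv2.cvtColor(p,cv2.COLOR_BGR2HSV)
b=P[(d>0)][::7]; 
print("bench z", np.median(P[120:140,100:450,2]), np.median(P[290:300,60:120,2]),np.median(P[200:260,500:540,2]))
items=dict(slim=(227,156,30,.048),broad=(378,173,24,.048),large=(353,238,20,.066),small=(204,235,16,.06),red=(328,201,18,.066),tape=(281,227,24,.04),stamp=(305,160,15,.066),purple=(422,156,25,.048),kb=(161,325,25,.02))
for n,(u,v,r,zt) in items.items():
    s=np.s_[v-r:v+r,u-r:u+r]; Q=P[s].reshape(-1,3); Q=Q[d[s].ravel()>0]
    T=Q[Q[:,2]>zt-.008]; A=Q[Q[:,2]>.010]
    print(n,"ztop %.4f"%np.percentile(Q[:,2],95),len(T),rect(T) if len(T)>4 else "", "| all", rect(A))
for n,(u,v,r) in dict(slim=(99,227,34),broad=(151,277,30),large=(161,186,26),small=(437,219,22)).items():
    s=np.s_[v-r:v+r,u-r:u+r]; m=(hsv[s][...,1]>80)&(d[s]>0)
    Q=P[s][m]; print("nest",n,len(Q),"z %.4f"%np.median(Q[:,2]),rect(Q))
E
```

```text
bench z 0.0012986963554673103 0.0014591509127551694 0.0007321884922530941
slim ztop 0.0502 628 centre 682.9 113.3 size 120x37 ang 65.1 | all centre 682.7 113.4 size 121x37 ang 65.1
broad ztop 0.0507 656 centre 637.0 -291.1 size 85x55 ang -3.2 | all centre 636.8 -291.0 size 85x55 ang -3.4
large ztop 0.0687 410 centre 460.2 -214.5 size 56x53 ang 89.5 | all centre 460.8 -213.0 size 59x57 ang -43.6
small ztop 0.0625 181 centre 470.7 166.2 size 37x36 ang 65.9 | all centre 470.4 164.7 size 39x37 ang 4.3
red ztop 0.0691 393 centre 558.1 -155.5 size 56x55 ang -16.2 | all centre 556.9 -155.0 size 58x57 ang -74.1
tape ztop 0.0416 367 centre 492.7 -31.6 size 86x85 ang 89.4 | all centre 491.9 -31.7 size 86x85 ang -88.3
stamp ztop 0.0621 56 centre 674.9 -97.0 size 20x18 ang -0.5 | all centre 675.8 -97.8 size 53x32 ang -22.0
purple ztop 0.0503 638 centre 685.1 -413.8 size 84x54 ang -26.0 | all centre 684.8 -413.6 size 85x54 ang -26.0
kb ztop 0.0325 722 centre 255.9 283.0 size 123x49 ang 41.1 | all centre 257.9 284.7 size 129x49 ang 41.1
nest slim 485 z 0.0084 centre 490.0 414.7 size 150x143 ang -10.7
nest broad 436 z 0.0084 centre 361.8 309.2 size 113x84 ang 15.6
nest large 562 z 0.0089 centre 608.3 291.8 size 92x92 ang -15.7
nest small 403 z 0.0086 centre 515.4 -459.2 size 77x72 ang 59.5
```

```bash
cat >> h.py <<'E'
def go(s,x,y,z,psi):
    """needed shift/turn from the state to TCP (m) and jaw-line angle psi (deg, mod 180)"""
    M=R.from_rotvec(s["tcp_rot"]).as_matrix(); a=np.degrees(np.arctan2(M[1,1],M[0,1]))
    dd=np.array([x,y,z])-s["tool_pos"]; t=(psi-a+180)%360-180
    q6=np.degrees(s["q"][5])
    print("pos",s["tool_pos"].round(4),"jawline %.1f"%a,"tilt",M[:,2].round(3),"| shift",dd.round(4),"turn %.1f"%t,"min rows",int(np.ceil(max(np.linalg.norm(dd)/.0625,abs(t)/10.7))))
    print("F",s["wrist_force"].round(1),"w %.3f"%s["width"],"g %.1f"%s["grip_force"],"t %.1f"%s["time"],"q",s["q"].round(2))
E
python3 - <<'E'
from h import *
from workcell import eyes,bot
z=np.load("top0.npz"); p,d=z["p"],z["d"]; P=cloud(d,eyes.get_calibration("top"))
hsv=cv2.cvtColor(p,cv2.COLOR_BGR2HSV)
for n,(u,v,r) in dict(slim=(99,227,34),broad=(151,277,30),large=(161,186,26),small=(437,219,22)).items():
    s=np.s_[v-r:v+r,u-r:u+r]; m=((hsv[s][...,1]>80)&(d[s]>0)).astype(np.uint8)
    k,l,st,_=cv2.connectedComponentsWithStats(m,connectivity=8); i=1+np.argmax(st[1:,4])
    Q=P[s][l==i]; 
    cs,_=cv2.findContours((l==i).astype(np.uint8),cv2.RETR_CCOMP,cv2.CHAIN_APPROX_NONE)
    h=sorted(cs,key=cv2.contourArea)[-2][:,0]
    print("nest",n,len(Q),rect(Q),"| hole",rect(P[s][h[:,1],h[:,0]]))
go(bot.read_state(),.6829,.1133,.13,-24.9)
E
```

```text
nest slim 483 centre 496.8 451.5 size 150x68 ang -10.9 | hole centre 497.0 451.2 size 140x60 ang -10.7
nest broad 436 centre 361.8 309.2 size 113x84 ang 15.6 | hole centre 361.9 308.8 size 104x75 ang 15.1
nest large 562 centre 608.3 291.8 size 92x92 ang -15.7 | hole centre 608.1 290.9 size 80x78 ang 43.4
nest small 403 centre 515.4 -459.2 size 77x72 ang 59.5 | hole centre 515.1 -458.4 size 60x56 ang -48.5
pos [ 0.2043 -0.6427  0.244 ] jawline -72.4 tilt [-0.001  0.002 -1.   ] | shift [ 0.4786  0.756  -0.114 ] turn 47.5 min rows 15
F [-0.6 -0.4  0.3] w 1.000 g 0.0 t 0.1 q [-1.3   0.26  1.61 -0.    1.27 -0.04]
```

Emit:
{"fn": "carry_out", "kwargs": {
  "series": "0.0266 0.042 -0.006 2.64;0.0266 0.042 -0.006 2.64;0.0266 0.042 -0.006 2.64;0.0266 0.042 -0.006 2.64;0.0266 0.042 -0.006 2.64;0.0266 0.042 -0.006 2.64;0.0266 0.042 -0.006 2.64;0.0266 0.042 -0.006 2.64;0.0266 0.042 -0.006 2.64;0.0266 0.042 -0.006 2.64;0.0266 0.042 -0.006 2.64;0.0266 0.042 -0.006 2.64;0.0266 0.042 -0.006 2.64;0.0266 0.042 -0.006 2.64;0.0266 0.042 -0.006 2.64;0.0266 0.042 -0.006 2.64;0.0266 0.042 -0.006 2.64;0.0266 0.042 -0.006 2.64;0 0 0 0;0 0 0 0",
  "jaw": 0.6,
  "grip_force": 30
}}

```text
time: 2.6
tool_pos: [0.6826, 0.1126, 0.1364]
tcp_rot: [-2.647, -1.692, 0.003]
wrist_force: [-1.6, -0.7, 0.6]
width: 0.802
grip_force: 0.0
```

```bash
python3 - <<'E'
from h import *
from workcell import eyes,bot
s=bot.read_state(); go(s,.6829,.1133,.03,-24.9)
p,d=eyes.read_camera("wrist"); cv2.imwrite("pics/w1.png",p)
c=eyes.get_calibration("wrist"); T=c["T_tool_cam"]; M=R.from_rotvec(s["tcp_rot"]).as_matrix()
P=cloud(d,dict(K=c["K"],rotation=R.from_matrix(M@T[:3,:3]).as_rotvec(),position=M@T[:3,3]+s["tool_pos"]))
m=(d>0)&(P[...,2]>.04)&(P[...,2]<.056)&(np.hypot(P[...,0]-.683,P[...,1]-.113)<.075)
print(np.median(P[m][:,2]),rect(P[m]))
E
```

```text
pos [0.6826 0.1126 0.1364] jawline -24.8 tilt [-0.002 -0.001 -1.   ] | shift [ 0.0003  0.0007 -0.1064] turn -0.1 min rows 2
F [-1.6 -0.7  0.6] w 0.802 g 0.0 t 2.6 q [ 0.13  0.38  1.67 -0.    1.1   0.56]
0.04877296846535123 centre 680.3 112.9 size 120x36 ang 64.8
```

View pics/w1.png

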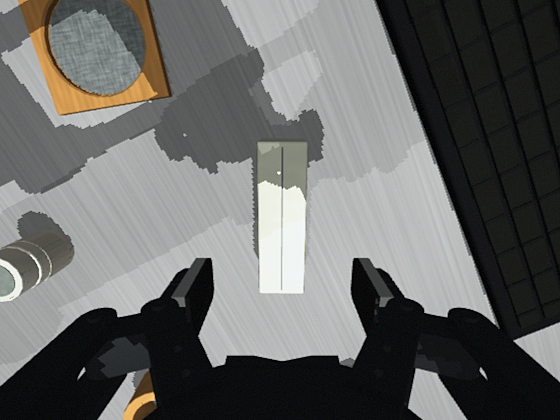

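The wrist view shows the slim carton (282,217) centred between the open fingers, and it agrees with the top camera to within 3 mm. I'll descend and grip.

Emit:
{"fn": "carry_out", "kwargs": {
  "series": "-0.001 0.0005 -0.03 0;0 0 -0.03 0;0 0 -0.025 0;0 0 -0.0215 0;0 0 0 0"
}}

```text
time: 3.28
tool_pos: [0.6802, 0.1121, 0.0286]
tcp_rot: [-2.647, -1.689, 0.006]
wrist_force: [1.1, 0.2, 0.5]
width: 0.796
grip_force: 0.0
```

Emit:
{"fn": "carry_out", "kwargs": {
  "series": "0 0 0 0;0 0 0 0;0 0 0 0;0 0 0 0;0 0 0 0;0 0 0 0",
  "jaw": -1,
  "grip_force": 30
}}

```text
time: 4.03
tool_pos: [0.6837, 0.1134, 0.0326]
tcp_rot: [2.646, 1.691, 0.004]
wrist_force: [0.1, -0.3, 6.2]
width: 0.42
grip_force: 32.2
```

Emit:
{"fn": "carry_out", "kwargs": {
  "series": "0 0 0.02 0;0 0 0.04 0;0 0 0.04 0;0 0 0 0"
}}

```text
time: 4.53
tool_pos: [0.6856, 0.1137, 0.1368]
tcp_rot: [2.644, 1.69, 0.013]
wrist_force: [-0.0, -0.0, -0.2]
width: 0.415
grip_force: 31.4
```

```bash
python3 - <<'E'
from h import *
from workcell import eyes,bot
s=bot.read_state(); go(s,.4968,.4513,.13,79.1)
E
```

```text
pos [0.6856 0.1137 0.1368] jawline -24.8 tilt [ 0.009  0.001 -1.   ] | shift [-0.1888  0.3376 -0.0068] turn 103.9 min rows 10
F [-0.  -0.  -0.2] w 0.415 g 31.4 t 4.5 q [0.13 0.37 1.67 0.   1.09 0.56]
```

Emit:
{"fn": "carry_out", "kwargs": {
  "series": "-0.0157 0.0281 -0.0006 8.66;-0.0157 0.0281 -0.0006 8.66;-0.0157 0.0281 -0.0006 8.66;-0.0157 0.0281 -0.0006 8.66;-0.0157 0.0281 -0.0006 8.66;-0.0157 0.0281 -0.0006 8.66;-0.0157 0.0281 -0.0006 8.66;-0.0157 0.0281 -0.0006 8.66;-0.0157 0.0281 -0.0006 8.66;-0.0157 0.0281 -0.0006 8.66;-0.0157 0.0281 -0.0006 8.66;-0.0157 0.0281 -0.0006 8.66;0 0 0 0;0 0 0 0;0 0 0 0"
}}

```text
time: 6.4
tool_pos: [0.4941, 0.4494, 0.1231]
tcp_rot: [-0.302, -3.127, 0.001]
wrist_force: [-0.2, 0.3, -1.1]
width: 0.416
grip_force: 31.4
```

```bash
cat >> h.py <<'E'
def wcloud(eyes,s,d):
    c=eyes.get_calibration("wrist"); T=c["T_tool_cam"]; M=R.from_rotvec(s["tcp_rot"]).as_matrix()
    return cloud(d,dict(K=c["K"],rotation=R.from_matrix(M@T[:3,:3]).as_rotvec(),position=M@T[:3,3]+s["tool_pos"]))
E
python3 - <<'E'
from h import *
from workcell import eyes,bot
s=bot.read_state(); go(s,.4968,.4513,.032,79.1)
p,d=eyes.read_camera("wrist"); cv2.imwrite("pics/w2.png",p)
P=wcloud(eyes,s,d); hsv=cv2.cvtColor(p,cv2.COLOR_BGR2HSV)
x,y,z=s["tool_pos"]; m=(d>0)&(P[...,2]>z+.005)&(P[...,2]<z+.03)&(hsv[...,2]>90)&(hsv[...,1]<60)
print("carton top rel tcp",np.median(P[m][:,2])-z,rect(P[m]))
m=(d>0)&(hsv[...,1]>80)&(P[...,2]<.02)&(np.hypot(P[...,0]-.497,P[...,1]-.451)<.1)
print("nest",np.median(P[m][:,2]),rect(P[m]))
E
```

```text
pos [0.4941 0.4494 0.1231] jawline 79.0 tilt [-0.001 -0.001 -1.   ] | shift [ 0.0027  0.0019 -0.0911] turn 0.1 min rows 2
F [-0.2  0.3 -1.1] w 0.416 g 31.4 t 6.4 q [ 0.7   0.35  1.73 -0.    1.06 -0.68]
carton top rel tcp 0.0159426163465365 centre 478.3 448.9 size 91x53 ang -17.7
nest 0.00846600116752226 centre 436.0 464.0 size 67x29 ang 78.8
```

View pics/w2.png

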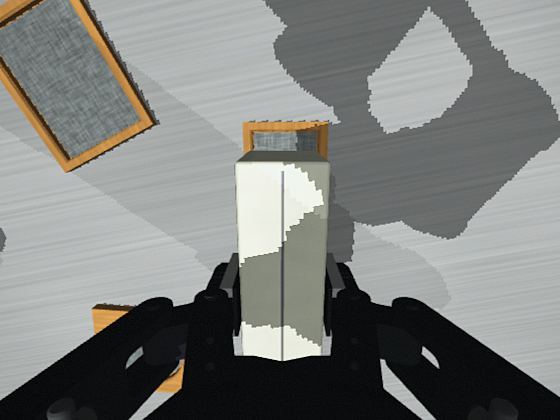

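The slim carton is held square, with its top at rows 165–355, and the nest end shows ahead at row 122. I'll check the offset along its length numerically.

```bash
python3 - <<'E'
from h import *
from workcell import eyes,bot
s=bot.read_state()
p,d=eyes.read_camera("wrist"); P=wcloud(eyes,s,d); hsv=cv2.cvtColor(p,cv2.COLOR_BGR2HSV)
M=R.from_rotvec(s["tcp_rot"]).as_matrix(); L=(P-s["tool_pos"])@M
x,y,z=s["tool_pos"]
m=(d>0)&(np.abs(P[...,2]-z-.016)<.003)&(np.abs(L[...,1])<.012)&(L[...,0]>.03)
print("carton front along tool x", np.percentile(L[m][:,0],[90,99,100]), "axis",M[:,0].round(3))
for lo,hi in [(-.03,-.005),(.005,.03)]:
    pass
mm=(np.abs(P[...,2]-z-.016)<.003)&(np.abs(L[...,1])<.03)&(L[...,0]>.03)&(L[...,0]<.05); print("carton y",np.percentile(L[mm][:,1],[1,99]))
n=(d>0)&(hsv[...,1]>80)&(P[...,2]<.02)&(np.hypot(P[...,0]-.497,P[...,1]-.451)<.1)
print("nest end x",np.percentile(L[n][:,0],[90,99,100])," y",np.percentile(L[n][:,1],[1,50,99]))
E
```

```text
carton front along tool x [0.05680741 0.0591804  0.05946685] axis [-0.982  0.191  0.   ]
carton y [-0.01713379  0.01777085]
nest end x [0.0728123  0.07429068 0.07432749]  y [-0.02979633  0.00448426  0.03625352]
```

Emit:
{"fn": "carry_out", "kwargs": {
  "series": "0.0005 0.003 -0.02 0;0 0 -0.025 0;0 0 -0.02 0;0 0 -0.012 0;0 0 -0.006 0;0 0 0 0;0 0 0 0"
}}

```text
time: 7.38
tool_pos: [0.4951, 0.454, 0.0416]
tcp_rot: [0.299, 3.126, 0.002]
wrist_force: [-0.5, 1.0, 0.2]
width: 0.416
grip_force: 31.4
```

Emit:
{"fn": "carry_out", "kwargs": {
  "series": "0 0 -0.003 0;0 0 0 0"
}}

```text
time: 7.62
tool_pos: [0.4944, 0.4534, 0.0378]
tcp_rot: [0.299, 3.127, 0.0]
wrist_force: [0.1, -0.6, -1.7]
width: 0.419
grip_force: 31.4
```

Emit:
{"fn": "carry_out", "kwargs": {
  "series": "0 0 -0.0015 0;0 0 -0.001 0;0 0 0 0"
}}

```text
time: 8.0
tool_pos: [0.4943, 0.4533, 0.0349]
tcp_rot: [-0.299, -3.127, 0.0]
wrist_force: [-0.6, -0.2, -0.5]
width: 0.411
grip_force: 31.4
```

Emit:
{"fn": "carry_out", "kwargs": {
  "series": "0 0 -0.001 0;0 0 -0.0005 0;0 0 0 0"
}}

```text
time: 8.38
tool_pos: [0.4945, 0.4534, 0.0346]
tcp_rot: [0.299, 3.127, -0.0]
wrist_force: [-2.1, -1.7, 5.5]
width: 0.415
grip_force: 32.1
```

Contact on the recess floor. I'll release and rise.

Emit:
{"fn": "carry_out", "kwargs": {
  "series": "0 0 0 0;0 0 0 0;0 0 0 0;0 0 0 0",
  "jaw": 0.4
}}

```text
time: 8.88
tool_pos: [0.4943, 0.4534, 0.0334]
tcp_rot: [-0.299, -3.127, 0.0]
wrist_force: [-0.1, 0.7, 0.3]
width: 0.701
grip_force: 0.0
```

Emit:
{"fn": "carry_out", "kwargs": {
  "series": "0 0 0.03 0;0 0 0.04 0;0 0 0.04 0;0 0 0 0"
}}

```text
time: 9.38
tool_pos: [0.497, 0.4556, 0.1488]
tcp_rot: [0.298, 3.121, 0.01]
wrist_force: [0.0, 0.7, -0.2]
width: 0.697
grip_force: 0.0
```

```bash
python3 - <<'E'
from h import *
from workcell import eyes,bot
s=bot.read_state(); go(s,.637,-.291,.14,86.7)
p,d=eyes.read_camera("wrist"); P=wcloud(eyes,s,d); hsv=cv2.cvtColor(p,cv2.COLOR_BGR2HSV)
near=np.hypot(P[...,0]-.495,P[...,1]-.453)<.1
m=(d>0)&near&(P[...,2]>.043)&(P[...,2]<.058); print("carton",np.median(P[m][:,2]),rect(P[m]))
n=(d>0)&(hsv[...,1]>80)&(P[...,2]<.02)&near; print("nest",rect(P[n]))
E
```

```text
pos [0.497  0.4556 0.1488] jawline 79.1 tilt [ 0.007  0.006 -1.   ] | shift [ 0.14   -0.7466 -0.0088] turn 7.6 min rows 13
F [ 0.   0.7 -0.2] w 0.697 g 0.0 t 9.4 q [ 0.71  0.33  1.71 -0.    1.1  -0.68]
carton 0.05054830342332081 centre 494.9 453.3 size 120x36 ang -11.2
nest centre 495.9 452.8 size 151x68 ang -10.4
```

Emit:
{"fn": "carry_out", "kwargs": {
  "series": "0.01 -0.0533 -0.0005 0.54;0.01 -0.0533 -0.0005 0.54;0.01 -0.0533 -0.0005 0.54;0.01 -0.0533 -0.0005 0.54;0.01 -0.0533 -0.0005 0.54;0.01 -0.0533 -0.0005 0.54;0.01 -0.0533 -0.0005 0.54;0.01 -0.0533 -0.0005 0.54;0.01 -0.0533 -0.0005 0.54;0.01 -0.0533 -0.0005 0.54;0.01 -0.0533 -0.0005 0.54;0.01 -0.0533 -0.0005 0.54;0.01 -0.0533 -0.0005 0.54;0.01 -0.0533 -0.0005 0.54;0 0 0 0;0 0 0 0;0 0 0 0",
  "jaw": 0.9
}}

```text
time: 11.55
tool_pos: [0.6338, -0.2911, 0.1355]
tcp_rot: [-0.09, -3.139, -0.002]
wrist_force: [0.6, 0.3, 0.4]
width: 0.951
grip_force: 0.0
```

```bash
python3 - <<'E'
from h import *
from workcell import eyes,bot
s=bot.read_state()
p,d=eyes.read_camera("wrist"); P=wcloud(eyes,s,d)
m=(d>0)&(P[...,2]>.04)&(P[...,2]<.056)&(np.hypot(P[...,0]-.637,P[...,1]+.291)<.055)
print(np.median(P[m][:,2]),rect(P[m])); go(s,.636,-.291,.031,86.7)
E
```

```text
0.048519241497404386 centre 634.5 -292.7 size 84x54 ang -3.3
pos [ 0.6338 -0.2911  0.1355] jawline 86.7 tilt [-0.002  0.001 -1.   ] | shift [ 2.200e-03  1.000e-04 -1.045e-01] turn -0.0 min rows 2
F [0.6 0.3 0.4] w 0.951 g 0.0 t 11.6 q [-0.47  0.39  1.65  0.    1.1  -1.98]
```

Emit:
{"fn": "carry_out", "kwargs": {
  "series": "0.001 -0.001 -0.03 0;0 0 -0.03 0;0 0 -0.024 0;0 0 -0.02 0;0 0 0 0"
}}

```text
time: 12.22
tool_pos: [0.6339, -0.2922, 0.0304]
tcp_rot: [-0.091, -3.137, -0.003]
wrist_force: [-0.8, 0.0, -0.0]
width: 0.952
grip_force: 0.0
```

Emit:
{"fn": "carry_out", "kwargs": {
  "series": "0 0 0 0;0 0 0 0;0 0 0 0;0 0 0 0;0 0 0 0",
  "jaw": -1,
  "grip_force": 35
}}

```text
time: 12.85
tool_pos: [0.6366, -0.2944, 0.0344]
tcp_rot: [0.092, 3.137, -0.002]
wrist_force: [-0.0, -0.0, 6.2]
width: 0.624
grip_force: 39.7
```

Emit:
{"fn": "carry_out", "kwargs": {
  "series": "0 0 0.02 0;0 0 0.04 0;0 0 0.04 0;0 0 0 0"
}}

```text
time: 13.35
tool_pos: [0.6383, -0.2953, 0.1386]
tcp_rot: [0.092, 3.132, -0.006]
wrist_force: [0.1, -0.6, -1.1]
width: 0.626
grip_force: 39.0
```

```bash
python3 - <<'E'
from h import *
from workcell import eyes,bot
s=bot.read_state(); go(s,.3605,.309,.13,105.5)
E
```

```text
pos [ 0.6383 -0.2953  0.1386] jawline 86.6 tilt [ 0.008 -0.004 -1.   ] | shift [-0.2778  0.6043 -0.0086] turn 18.9 min rows 11
F [ 0.1 -0.6 -1.1] w 0.626 g 39.0 t 13.3 q [-0.47  0.39  1.65 -0.    1.1  -1.98]
```

Emit:
{"fn": "carry_out", "kwargs": {
  "series": "-0.0214 0.0465 -0.0003 1.45;-0.0214 0.0465 -0.0003 1.45;-0.0214 0.0465 -0.0003 1.45;-0.0214 0.0465 -0.0003 1.45;-0.0214 0.0465 -0.0003 1.45;-0.0214 0.0465 -0.0003 1.45;-0.0214 0.0465 -0.0003 1.45;-0.0214 0.0465 -0.0003 1.45;-0.0214 0.0465 -0.0003 1.45;-0.0214 0.0465 -0.0003 1.45;-0.0214 0.0465 -0.0003 1.45;-0.0214 0.0465 -0.0003 1.45;-0.0214 0.0465 -0.0003 1.45;0 0 0 0;0 0 0 0;0 0 0 0"
}}

```text
time: 15.35
tool_pos: [0.3573, 0.3094, 0.1282]
tcp_rot: [0.421, -3.112, 0.001]
wrist_force: [1.0, -0.5, -0.7]
width: 0.621
grip_force: 38.9
```

```bash
cat >> h.py <<'E'
def place(eyes,s,nx,ny,r,top):
    """held part and nest in tool x, y (m)"""
    p,d=eyes.read_camera("wrist"); P=wcloud(eyes,s,d); hsv=cv2.cvtColor(p,cv2.COLOR_BGR2HSV)
    M=R.from_rotvec(s["tcp_rot"]).as_matrix(); L=(P-s["tool_pos"])@M; z=s["tool_pos"][2]
    m=(d>0)&(np.abs(-L[...,2]-top)<.006)&(np.abs(L[...,1])<.035)&(L[...,0]>.01)&(L[...,0]<.08)&(hsv[...,2]>60)
    print("part top rel",np.median(-L[m][:,2]).round(4),"x max",np.percentile(L[m][:,0],[97,99.5]).round(4),"y",np.percentile(L[m][:,1],[1,99]).round(4))
    n=(d>0)&(hsv[...,1]>80)&(P[...,2]<.016)&(np.hypot(P[...,0]-nx,P[...,1]-ny)<r)
    print("nest x max",np.percentile(L[n][:,0],[97,99.5]).round(4),"y",np.percentile(L[n][:,1],[.5,99.5]).round(4),"axes x",M[:2,0].round(3),"y",M[:2,1].round(3))
    return p
E
python3 - <<'E'
from h import *
from workcell import eyes,bot
s=bot.read_state(); go(s,.3605,.309,.035,105.5)
p=place(eyes,s,.3605,.309,.08,.017); cv2.imwrite("pics/w3.png",p)
E
```

```text
pos [0.3573 0.3094 0.1282] jawline 105.4 tilt [-0.001 -0.001 -1.   ] | shift [ 0.0032 -0.0004 -0.0932] turn 0.1 min rows 2
F [ 1.  -0.5 -0.7] w 0.621 g 38.9 t 15.3 q [ 0.66 -0.01  2.14 -0.    1.01 -1.18]
part top rel 0.0143 x max [0.0434 0.0439] y [-0.0288  0.0305]
nest x max [0.0534 0.0535] y [-0.0419  0.0431] axes x [-0.964 -0.265] y [-0.265  0.964]
```

View pics/w3.png

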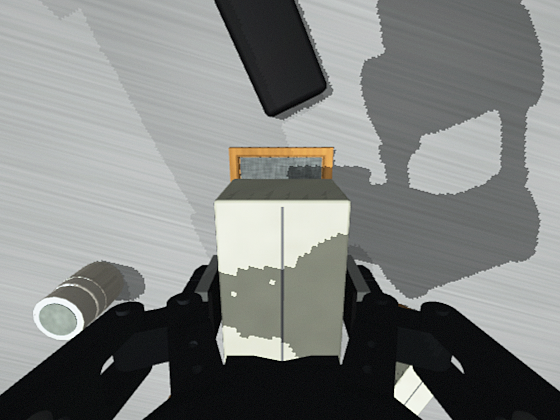

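The broad carton is held square (front edge at row 200), with the nest aligned about 5 mm back along its length.

Emit:
{"fn": "carry_out", "kwargs": {
  "series": "0.0042 0.001 -0.02 0;0 0 -0.025 0;0 0 -0.02 0;0 0 -0.012 0;0 0 -0.007 0;0 0 -0.003 0;0 0 0 0"
}}

```text
time: 16.27
tool_pos: [0.3617, 0.3119, 0.042]
tcp_rot: [-0.423, 3.112, 0.001]
wrist_force: [-0.1, -0.5, -0.1]
width: 0.626
grip_force: 38.9
```

Emit:
{"fn": "carry_out", "kwargs": {
  "series": "0 0 -0.002 0;0 0 -0.001 0;0 0 0 0"
}}

```text
time: 16.65
tool_pos: [0.3614, 0.3118, 0.0388]
tcp_rot: [-0.423, 3.113, 0.0]
wrist_force: [-0.3, 0.6, -1.1]
width: 0.624
grip_force: 38.9
```

Emit:
{"fn": "carry_out", "kwargs": {
  "series": "0 0 -0.001 0;0 0 -0.0005 0;0 0 0 0"
}}

```text
time: 17.02
tool_pos: [0.3613, 0.3117, 0.0371]
tcp_rot: [0.423, -3.113, 0.0]
wrist_force: [0.2, -0.2, -1.8]
width: 0.625
grip_force: 38.9
```

Emit:
{"fn": "carry_out", "kwargs": {
  "series": "0 0 -0.001 0;0 0 -0.0005 0;0 0 0 0"
}}

```text
time: 17.4
tool_pos: [0.3614, 0.3118, 0.0364]
tcp_rot: [0.423, -3.113, 0.0]
wrist_force: [-2.2, -1.6, 5.9]
width: 0.625
grip_force: 39.8
```

Emit:
{"fn": "carry_out", "kwargs": {
  "series": "0 0 -0.0008 0;0 0 0 0"
}}

```text
time: 17.65
tool_pos: [0.3614, 0.3118, 0.0363]
tcp_rot: [0.423, -3.112, 0.0]
wrist_force: [-4.2, -2.8, 13.3]
width: 0.627
grip_force: 40.5
```

Emit:
{"fn": "carry_out", "kwargs": {
  "series": "0 0 0.0008 0;0 0 0 0"
}}

```text
time: 17.9
tool_pos: [0.3615, 0.3118, 0.0364]
tcp_rot: [-0.423, 3.113, 0.0]
wrist_force: [-3.8, -1.6, 7.0]
width: 0.628
grip_force: 40.0
```

Emit:
{"fn": "carry_out", "kwargs": {
  "series": "0 0 0 0;0 0 0 0;0 0 0 0;0 0 0 0",
  "jaw": 0.8
}}

```text
time: 18.4
tool_pos: [0.3613, 0.3116, 0.0355]
tcp_rot: [0.423, -3.113, 0.0]
wrist_force: [-0.1, -0.7, -0.2]
width: 0.901
grip_force: 0.0
```

Emit:
{"fn": "carry_out", "kwargs": {
  "series": "0 0 0.03 0;0 0 0.04 0;0 0 0.04 0;0 0 0 0"
}}

```text
time: 18.9
tool_pos: [0.3639, 0.3137, 0.1496]
tcp_rot: [-0.422, 3.106, 0.006]
wrist_force: [1.4, 0.4, -0.3]
width: 0.906
grip_force: 0.0
```

```bash
python3 - <<'E'
from h import *
from workcell import eyes,bot
s=bot.read_state(); go(s,.460,-.2145,.16,121)
p,d=eyes.read_camera("wrist"); P=wcloud(eyes,s,d); hsv=cv2.cvtColor(p,cv2.COLOR_BGR2HSV)
near=np.hypot(P[...,0]-.361,P[...,1]-.31)<.08
m=(d>0)&near&(P[...,2]>.043)&(P[...,2]<.058); print("carton",np.median(P[m][:,2]),rect(P[m]))
n=(d>0)&(hsv[...,1]>80)&(P[...,2]<.02)&near; print("nest",rect(P[n]))
E
```

```text
pos [0.3639 0.3137 0.1496] jawline 105.5 tilt [ 0.006  0.005 -1.   ] | shift [ 0.0961 -0.5282  0.0104] turn 15.5 min rows 9
F [ 1.4  0.4 -0.3] w 0.906 g 0.0 t 18.9 q [ 0.66 -0.03  2.12  0.    1.05 -1.18]
carton 0.050574969945855225 centre 359.2 311.8 size 84x54 ang 15.3
nest centre 361.7 311.3 size 117x86 ang 15.4
```

Emit:
{"fn": "carry_out", "kwargs": {
  "series": "0.0095 -0.0528 0 -1;0.0095 -0.0528 0 -1;0.0095 -0.0528 0 -1;0.0095 -0.0528 0 -1;0.0095 -0.0528 0 -1;0.0095 -0.0528 0 -1;0.0095 -0.0528 0 -1;0.0095 -0.0528 0 -1;0.0095 -0.0528 0 -1;0.0095 -0.0528 0 -1;0 0 0 0;0 0 0 0;0 0 0 0",
  "jaw": 1
}}

```text
time: 20.58
tool_pos: [0.4556, -0.2148, 0.1447]
tcp_rot: [0.152, -3.136, -0.002]
wrist_force: [-0.8, -0.1, -0.1]
width: 1.003
grip_force: 0.0
```

```bash
cat >> h.py <<'E'
def circ(Q):
    (x,y),r=cv2.minEnclosingCircle((Q[:,:2]*1000).astype(np.float32)); return f"centre {x:.1f} {y:.1f} r {r:.1f}"
E
python3 - <<'E'
from h import *
from workcell import eyes,bot
s=bot.read_state()
p,d=eyes.read_camera("wrist"); P=wcloud(eyes,s,d)
m=(d>0)&(P[...,2]>.06)&(P[...,2]<.075)&(np.hypot(P[...,0]-.46,P[...,1]+.2145)<.042)
print(np.median(P[m][:,2]),rect(P[m]),circ(P[m])); go(s,.459,-.214,.033,95); cv2.imwrite("pics/w4.png",p)
E
```

```text
0.06687083775878577 centre 457.7 -215.9 size 57x57 ang 55.7 centre 457.9 -215.6 r 28.8
pos [ 0.4556 -0.2148  0.1447] jawline 95.6 tilt [-0.002  0.001 -1.   ] | shift [ 0.0034  0.0008 -0.1117] turn -0.6 min rows 2
F [-0.8 -0.1 -0.1] w 1.003 g 0.0 t 20.6 q [-0.49  0.03  2.07  0.    1.05 -2.16]
```

View pics/w4.png

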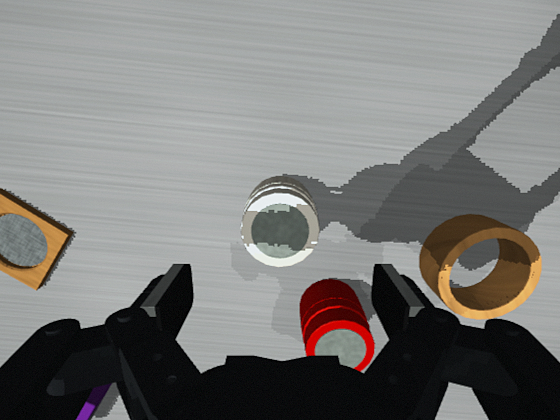

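The white jar (281,232) is centred between the fingers, and the red jar (338,335) and tape ring are clear of them.

Emit:
{"fn": "carry_out", "kwargs": {
  "series": "0.0025 -0.0005 -0.03 0;0 0 -0.03 0;0 0 -0.03 0;0 0 -0.021 0;0 0 0 0"
}}

```text
time: 21.25
tool_pos: [0.4571, -0.2148, 0.033]
tcp_rot: [0.153, -3.134, -0.004]
wrist_force: [0.1, -0.6, -0.2]
width: 0.998
grip_force: 0.0
```

Emit:
{"fn": "carry_out", "kwargs": {
  "series": "0 0 0 0;0 0 0 0;0 0 0 0;0 0 0 0;0 0 0 0",
  "jaw": -1,
  "grip_force": 40
}}

```text
time: 21.88
tool_pos: [0.4603, -0.2173, 0.0364]
tcp_rot: [-0.15, 3.135, -0.002]
wrist_force: [0.0, 1.1, 7.2]
width: 0.684
grip_force: 43.7
```

Emit:
{"fn": "carry_out", "kwargs": {
  "series": "0 0 0.02 0;0 0 0.04 0;0 0 0.05 0;0 0 0 0"
}}

```text
time: 22.38
tool_pos: [0.4622, -0.2186, 0.1497]
tcp_rot: [-0.15, 3.129, -0.008]
wrist_force: [1.0, -0.3, -1.3]
width: 0.683
grip_force: 43.4
```

```bash
python3 - <<'E'
from h import *
from workcell import eyes,bot
s=bot.read_state(); go(s,.607,.2925,.14,95)
E
```

```text
pos [ 0.4622 -0.2186  0.1497] jawline 95.5 tilt [ 0.009 -0.005 -1.   ] | shift [ 0.1448  0.5111 -0.0097] turn -0.5 min rows 9
F [ 1.  -0.3 -1.3] w 0.683 g 43.4 t 22.4 q [-0.49  0.03  2.06 -0.    1.05 -2.16]
```

Emit:
{"fn": "carry_out", "kwargs": {
  "series": "0.0132 0.0465 0 0;0.0132 0.0465 0 0;0.0132 0.0465 0 0;0.0132 0.0465 0 0;0.0132 0.0465 0 0;0.0132 0.0465 0 0;0.0132 0.0465 0 0;0.0132 0.0465 0 0;0.0132 0.0465 0 0;0.0132 0.0465 0 0;0.0132 0.0465 0 0;0 0 0 0;0 0 0 0;0 0 0 0"
}}

```text
time: 24.12
tool_pos: [0.6034, 0.2933, 0.1438]
tcp_rot: [0.149, -3.136, 0.001]
wrist_force: [0.0, 0.4, -0.4]
width: 0.69
grip_force: 43.6
```

```bash
python3 - <<'E'
from h import *
from workcell import eyes,bot
s=bot.read_state(); go(s,.607,.2925,.036,95)
p=place(eyes,s,.607,.2925,.08,.03); cv2.imwrite("pics/w5.png",p)
E
```

```text
pos [0.6034 0.2933 0.1438] jawline 95.4 tilt [-0.002 -0.001 -1.   ] | shift [ 0.0036 -0.0008 -0.1078] turn -0.4 min rows 2
F [ 0.   0.4 -0.4] w 0.690 g 43.6 t 24.1 q [ 0.42  0.33  1.71 -0.    1.1  -1.25]
part top rel 0.0303 x max [0.0297 0.0302] y [-0.0313  0.0315]
nest x max [0.0497 0.0538] y [-0.0582  0.0547] axes x [-0.996 -0.095] y [-0.095  0.996]
```

View pics/w5.png

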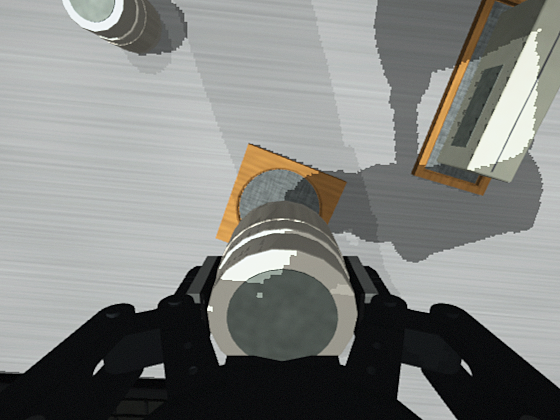

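The jar is held upright, and three nest corners show at (248,144), (345,182) and (217,240). The nest centre is the midpoint of the last two.

```bash
python3 - <<'E'
from h import *
from workcell import eyes,bot
s=bot.read_state(); p,d=eyes.read_camera("wrist"); P=wcloud(eyes,s,d)
hsv=cv2.cvtColor(p,cv2.COLOR_BGR2HSV)
n=(d>0)&(hsv[...,1]>80)&(P[...,2]<.016)&(np.hypot(P[...,0]-.607,P[...,1]-.2925)<.08)
Q=P[n]; v,u=np.nonzero(n)
for k in (u,-u,v): i=np.argmin(k); print(u[i],v[i],Q[i].round(4))
a,b=Q[np.argmin(u)],Q[np.argmax(u)]; print("len",np.linalg.norm(a-b),"centre",((a+b)/2).round(4))
e=np.array([np.cos(np.radians(-15.7)),np.sin(np.radians(-15.7))]); f=np.array([-e[1],e[0]])
for w in(e,f): t=Q[:,:2]@w; print("span",t.min().round(4),t.max().round(4))
E
```

```text
216 235 [0.636  0.2356 0.0087]
346 182 [ 5.770e-01  3.501e-01 -2.000e-04]
249 143 [0.5504 0.2603 0.0031]
len 0.12902000299799588 centre [0.6065 0.2928 0.0043]
span 0.4591 0.5515
span 0.3988 0.4934
```

Emit:
{"fn": "carry_out", "kwargs": {
  "series": "0.0042 -0.0007 -0.03 0;0 0 -0.03 0;0 0 -0.02 0;0 0 -0.012 0;0 0 -0.007 0;0 0 -0.002 0;0 0 0 0"
}}

```text
time: 25.1
tool_pos: [0.6088, 0.2944, 0.0445]
tcp_rot: [-0.151, 3.137, 0.001]
wrist_force: [-1.2, -0.7, -0.7]
width: 0.682
grip_force: 43.6
```

Emit:
{"fn": "carry_out", "kwargs": {
  "series": "0 0 -0.0015 0;0 0 -0.001 0;0 0 0 0"
}}

```text
time: 25.48
tool_pos: [0.6083, 0.294, 0.0412]
tcp_rot: [-0.15, 3.138, -0.0]
wrist_force: [-0.2, -0.7, -0.7]
width: 0.685
grip_force: 43.6
```

Emit:
{"fn": "carry_out", "kwargs": {
  "series": "0 0 -0.001 0;0 0 -0.0005 0;0 0 0 0"
}}

```text
time: 25.85
tool_pos: [0.6082, 0.294, 0.0396]
tcp_rot: [0.15, -3.138, 0.0]
wrist_force: [-1.1, -0.7, -0.8]
width: 0.688
grip_force: 43.6
```

Emit:
{"fn": "carry_out", "kwargs": {
  "series": "0 0 -0.001 0;0 0 0 0"
}}

```text
time: 26.1
tool_pos: [0.6082, 0.294, 0.0386]
tcp_rot: [0.15, -3.138, 0.0]
wrist_force: [-0.4, -0.3, -1.0]
width: 0.688
grip_force: 43.6
```

Emit:
{"fn": "carry_out", "kwargs": {
  "series": "0 0 -0.001 0;0 0 0 0"
}}

```text
time: 26.35
tool_pos: [0.6082, 0.294, 0.0384]
tcp_rot: [0.15, -3.138, 0.0]
wrist_force: [-3.2, -0.2, 4.5]
width: 0.686
grip_force: 44.3
```

Emit:
{"fn": "carry_out", "kwargs": {
  "series": "0 0 0 0;0 0 0 0;0 0 0 0;0 0 0 0",
  "jaw": 1
}}

```text
time: 26.85
tool_pos: [0.6083, 0.294, 0.0375]
tcp_rot: [0.15, -3.138, 0.0]
wrist_force: [-0.1, 0.4, 0.6]
width: 1.001
grip_force: 0.0
```

Emit:
{"fn": "carry_out", "kwargs": {
  "series": "0 0 0.03 0;0 0 0.04 0;0 0 0.05 0;0 0 0 0"
}}

```text
time: 27.35
tool_pos: [0.612, 0.2957, 0.1641]
tcp_rot: [-0.15, 3.128, 0.006]
wrist_force: [-0.1, -0.7, -0.1]
width: 1.0
grip_force: 0.0
```

```bash
python3 - <<'E'
from h import *
from workcell import eyes,bot
s=bot.read_state(); go(s,.469,.166,.14,50)
p,d=eyes.read_camera("wrist"); P=wcloud(eyes,s,d); hsv=cv2.cvtColor(p,cv2.COLOR_BGR2HSV)
near=np.hypot(P[...,0]-.607,P[...,1]-.293)<.08
m=(d>0)&near&(P[...,2]>.06)&(P[...,2]<.078); print("jar",np.median(P[m][:,2]),circ(P[m]))
n=(d>0)&(hsv[...,1]>80)&(P[...,2]<.02)&near; print("nest",rect(P[n]))
E
```

```text
pos [0.612  0.2957 0.1641] jawline 95.5 tilt [ 0.01   0.005 -1.   ] | shift [-0.143  -0.1297 -0.0241] turn -45.5 min rows 5
F [-0.1 -0.7 -0.1] w 1.000 g 0.0 t 27.4 q [ 0.41  0.32  1.68  0.    1.13 -1.25]
jar 0.06887946881066168 centre 606.2 294.4 r 28.8
nest centre 607.9 292.4 size 94x94 ang 74.0
```

Emit:
{"fn": "carry_out", "kwargs": {
  "series": "-0.0238 -0.0216 -0.002 -7.5;-0.0238 -0.0216 -0.002 -7.5;-0.0238 -0.0216 -0.002 -7.5;-0.0238 -0.0216 -0.002 -7.5;-0.0238 -0.0216 -0.002 -7.5;-0.0238 -0.0216 -0.002 -7.5;0 0 0 0;0 0 0 0;0 0 0 0",
  "jaw": 0.6
}}

```text
time: 28.52
tool_pos: [0.4661, 0.1649, 0.1455]
tcp_rot: [1.061, 2.957, 0.0]
wrist_force: [0.0, 0.2, 0.6]
width: 0.799
grip_force: 0.0
```

```bash
python3 - <<'E'
from h import *
from workcell import eyes,bot
s=bot.read_state()
p,d=eyes.read_camera("wrist"); P=wcloud(eyes,s,d)
m=(d>0)&(P[...,2]>.053)&(P[...,2]<.07)&(np.hypot(P[...,0]-.47,P[...,1]-.166)<.035)
print(np.median(P[m][:,2]),circ(P[m])); go(s,.469,.166,.032,50)
E
```

```text
0.060851043860580184 centre 468.4 165.8 r 19.3
pos [0.4661 0.1649 0.1455] jawline 50.5 tilt [ 0.  0. -1.] | shift [ 0.0029  0.0011 -0.1135] turn -0.5 min rows 2
F [0.  0.2 0.6] w 0.799 g 0.0 t 28.5 q [ 0.29  0.01  2.09  0.    1.05 -0.59]
```

Emit:
{"fn": "carry_out", "kwargs": {
  "series": "0.0023 0.0009 -0.03 0;0 0 -0.03 0;0 0 -0.03 0;0 0 -0.0255 0;0 0 0 0"
}}

```text
time: 29.2
tool_pos: [0.466, 0.1651, 0.028]
tcp_rot: [-1.06, -2.953, 0.005]
wrist_force: [-1.0, 0.7, -0.5]
width: 0.799
grip_force: 0.0
```

Emit:
{"fn": "carry_out", "kwargs": {
  "series": "0 0 0 0;0 0 0 0;0 0 0 0;0 0 0 0;0 0 0 0;0 0 0 0",
  "jaw": -1,
  "grip_force": 30
}}

```text
time: 29.95
tool_pos: [0.4693, 0.1658, 0.0317]
tcp_rot: [1.061, 2.954, 0.003]
wrist_force: [0.3, 0.6, 6.2]
width: 0.456
grip_force: 30.8
```

Emit:
{"fn": "carry_out", "kwargs": {
  "series": "0 0 0.02 0;0 0 0.04 0;0 0 0.05 0;0 0 0 0"
}}

```text
time: 30.45
tool_pos: [0.4712, 0.1663, 0.145]
tcp_rot: [1.059, 2.949, 0.009]
wrist_force: [0.5, 0.1, -0.8]
width: 0.462
grip_force: 30.4
```

```bash
python3 - <<'E'
from h import *
from workcell import eyes,bot
s=bot.read_state(); go(s,.513,-.459,.15,50)
E
```

```text
pos [0.4712 0.1663 0.145 ] jawline 50.5 tilt [ 0.009  0.003 -1.   ] | shift [ 0.0418 -0.6253  0.005 ] turn -0.5 min rows 11
F [ 0.5  0.1 -0.8] w 0.462 g 30.4 t 30.4 q [ 0.29  0.01  2.08 -0.    1.04 -0.59]
```

Emit:
{"fn": "carry_out", "kwargs": {
  "series": "0.0033 -0.0481 0.0005 0;0.0033 -0.0481 0.0005 0;0.0033 -0.0481 0.0005 0;0.0033 -0.0481 0.0005 0;0.0033 -0.0481 0.0005 0;0.0033 -0.0481 0.0005 0;0.0033 -0.0481 0.0005 0;0.0033 -0.0481 0.0005 0;0.0033 -0.0481 0.0005 0;0.0033 -0.0481 0.0005 0;0.0033 -0.0481 0.0005 0;0.0033 -0.0481 0.0005 0;0.0033 -0.0481 0.0005 0;0 0 0 0;0 0 0 0;0 0 0 0"
}}

```text
time: 32.45
tool_pos: [0.5103, -0.4583, 0.1458]
tcp_rot: [-1.06, -2.955, -0.002]
wrist_force: [-0.2, -0.3, 0.1]
width: 0.455
grip_force: 30.4
```

```bash
python3 - <<'E'
from h import *
from workcell import eyes,bot
s=bot.read_state(); go(s,.513,-.459,.034,50)
p=place(eyes,s,.513,-.459,.065,.028); cv2.imwrite("pics/w6.png",p)
p,d=eyes.read_camera("wrist"); P=wcloud(eyes,s,d); hsv=cv2.cvtColor(p,cv2.COLOR_BGR2HSV)
n=(d>0)&(hsv[...,1]>80)&(P[...,2]<.02)&(np.hypot(P[...,0]-.513,P[...,1]+.459)<.07); print(rect(P[n]))
Q=P[n]
for a in (59.5,-30.5):
    w=np.array([np.cos(np.radians(a)),np.sin(np.radians(a))]); t=Q[:,:2]@w; print(a,t.min().round(4),t.max().round(4), (np.array([.5152,-.459])@w).round(4))
E
```

```text
pos [ 0.5103 -0.4583  0.1458] jawline 50.5 tilt [-0.001  0.002 -1.   ] | shift [ 0.0027 -0.0007 -0.1118] turn -0.5 min rows 2
F [-0.2 -0.3  0.1] w 0.455 g 30.4 t 32.5 q [-0.77  0.36  1.67  0.    1.11 -1.65]
part top rel 0.0285 x max [0.0192 0.0196] y [-0.0244  0.0239]
nest x max [0.0347 0.0369] y [-0.0374  0.0414] axes x [-0.772  0.636] y [0.636 0.772]
centre 513.7 -457.9 size 73x73 ang 59.1
59.5 -0.1705 -0.0973 -0.134
-30.5 0.6385 0.7115 0.6769
```

View pics/w6.png

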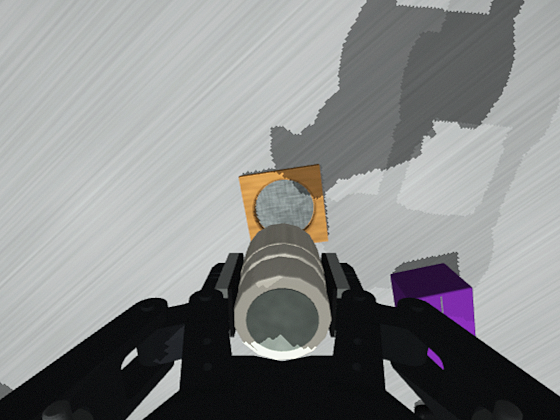

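The small jar is held upright (282,320), with the small nest (285,205) fully visible and matching the measured centre.

Emit:
{"fn": "carry_out", "kwargs": {
  "series": "0.003 0.0005 -0.03 0;0 0 -0.03 0;0 0 -0.025 0;0 0 -0.014 0;0 0 -0.007 0;0 0 -0.001 0;0 0 0 0"
}}

```text
time: 33.42
tool_pos: [0.5144, -0.4601, 0.0409]
tcp_rot: [1.061, 2.955, -0.001]
wrist_force: [-0.6, -0.3, -0.0]
width: 0.459
grip_force: 30.5
```

Emit:
{"fn": "carry_out", "kwargs": {
  "series": "0 0 -0.0015 0;0 0 -0.001 0;0 0 0 0"
}}

```text
time: 33.8
tool_pos: [0.5137, -0.4595, 0.0372]
tcp_rot: [1.062, 2.957, -0.0]
wrist_force: [-1.0, -0.8, -0.2]
width: 0.455
grip_force: 30.5
```

Emit:
{"fn": "carry_out", "kwargs": {
  "series": "0 0 -0.001 0;0 0 0 0"
}}

```text
time: 34.05
tool_pos: [0.5136, -0.4594, 0.036]
tcp_rot: [-1.062, -2.956, -0.0]
wrist_force: [0.1, -0.2, -0.7]
width: 0.457
grip_force: 30.5
```

Emit:
{"fn": "carry_out", "kwargs": {
  "series": "0 0 -0.001 0;0 0 0 0"
}}

```text
time: 34.3
tool_pos: [0.5136, -0.4594, 0.035]
tcp_rot: [-1.062, -2.956, -0.0]
wrist_force: [0.1, -0.9, 0.3]
width: 0.459
grip_force: 30.5
```

Emit:
{"fn": "carry_out", "kwargs": {
  "series": "0 0 -0.001 0;0 0 0 0"
}}

```text
time: 34.55
tool_pos: [0.5136, -0.4594, 0.034]
tcp_rot: [-1.062, -2.956, -0.0]
wrist_force: [0.2, 0.5, -0.0]
width: 0.454
grip_force: 30.5
```

Emit:
{"fn": "carry_out", "kwargs": {
  "series": "0 0 -0.0007 0;0 0 0 0"
}}

```text
time: 34.8
tool_pos: [0.5137, -0.4595, 0.0338]
tcp_rot: [1.062, 2.957, -0.0]
wrist_force: [-0.7, 0.5, 2.6]
width: 0.459
grip_force: 30.7
```

Emit:
{"fn": "carry_out", "kwargs": {
  "series": "0 0 -0.0007 0;0 0 0 0"
}}

```text
time: 35.05
tool_pos: [0.5138, -0.4595, 0.0337]
tcp_rot: [1.062, 2.957, -0.0]
wrist_force: [-2.5, 1.8, 6.1]
width: 0.46
grip_force: 31.1
```

Emit:
{"fn": "carry_out", "kwargs": {
  "series": "0 0 0 0;0 0 0 0;0 0 0 0;0 0 0 0",
  "jaw": 0.6
}}

```text
time: 35.55
tool_pos: [0.5136, -0.4594, 0.0325]
tcp_rot: [-1.062, -2.956, -0.0]
wrist_force: [-0.7, -0.2, -0.2]
width: 0.801
grip_force: 0.0
```

Emit:
{"fn": "carry_out", "kwargs": {
  "series": "0 0 0.03 0;0 0 0.04 0;0 0 0.05 0;-0.03 -0.02 0.03 0;-0.05 -0.03 0.03 0;-0.05 -0.03 0 0;0 0 0 0;0 0 0 0"
}}

```text
time: 36.55
tool_pos: [0.386, -0.5379, 0.2111]
tcp_rot: [1.064, 2.956, 0.001]
wrist_force: [-0.5, 0.2, -0.1]
width: 0.8
grip_force: 0.0
```

```bash
python3 - <<'E'
from h import *
from workcell import eyes,bot
p,d=eyes.read_camera("top"); cv2.imwrite("pics/top1.png",p); P=cloud(d,eyes.get_calibration("top"))
for n,x,y,r,lo in [("slim",.497,.4515,.09,.04),("broad",.362,.309,.07,.04),("large",.608,.292,.06,.058),("small",.515,-.459,.05,.052),("tape",.492,-.0317,.06,.03),("stamp",.6758,-.0978,.05,.01)]:
    m=(d>0)&(np.hypot(P[...,0]-x,P[...,1]-y)<r)&(P[...,2]>lo)&(P[...,2]<.09); Q=P[m]
    print(n,len(Q),"z %.4f"%np.percentile(Q[:,2],60),rect(Q)) if len(Q)>5 else print(n,"none")
print(bot.read_state()["tool_pos"])
E
```

```text
slim 758 z 0.0516 centre 497.2 453.6 size 119x39 ang -11.3
broad 774 z 0.0516 centre 361.6 311.7 size 84x56 ang 16.0
large 413 z 0.0701 centre 607.4 294.7 size 56x55 ang 45.5
small 189 z 0.0632 centre 516.8 -458.6 size 39x36 ang -48.9
tape 372 z 0.0413 centre 492.5 -31.5 size 86x84 ang -89.9
stamp 227 z 0.0251 centre 676.1 -98.1 size 53x32 ang -22.9
[ 0.38655927 -0.53746422  0.21089831]
```

View pics/top1.png

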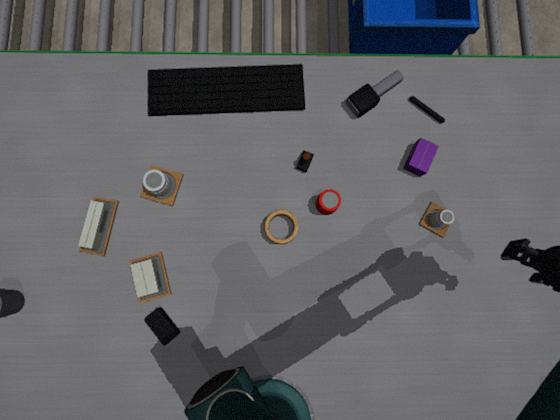

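All four parts are in their nests: slim (97,225), broad (146,278), large (154,182), small (445,217). Each is within about 3 mm of its nest centre at the right height. The tape and stamp have not moved, and the robot is clear.

```bash
python3 -c "
from workcell import bot
print(bot.finish_job())"
```

```text
the job is handed in; nothing more can be done
None
```

All four medicines are upright and flat in their matching nests, each within about 3 mm of centre; the tape roll and date stamp were left where they stood, and the job was handed in at about 37 s of the 112 s allowed.

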